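Unhitch the seedling carriage

TASK

The seedling carriage is parked with its drawbar hitched to the ball. Grip the latch by its upright grip, pull it sideways against its spring until you feel it come up against its stop, then, keeping it pulled, lift the drawbar's coupler off the ball and finish holding it in the gripper with the coupler about 10 cm above the ball, still. Leave the pots and other things around it where they are.

Things in the scene. Friction and masses are not known exactly. Their poses are not given: they have to be found in the camera images.
- latch_grip (a point): Centre of the latch's grip: an upright steel tab on top of the coupler, 12 mm thick along the pull, 34 mm along the drawbar, 56 mm tall; it ends 25 mm above the point, and 31 mm below it stands on the slide plate. Axes as the drawbar's: the pull is -x, level, to the side where the latch's hook hangs beside the coupler (the robot's side).
- latch (a joint): Sideways travel of the latch, m: 0 as its spring holds it in (toe 13 mm under the fixed keeper lip of the ball mount: the coupler can rise only 2 mm), 0.020 at its stop. The spring pushes back with 5 N at 0, 10 N at the stop, and returns the latch if let go. The latch slides in the drawbar: lifting by the grip lifts the drawbar.
- tongue: Drawbar, steel, 34 x 22 mm, hinged at the carriage. Origin on the hinge axis at mid-thickness; x along the hinge axis, opposite to the pull; y along the bar to the coupler, z up when hitched. Swings up about x, 0 to 0.8 rad; falls back if let go. With coupler and latch 0.5 to 0.9 kg, half to two thirds felt at the coupler. The grip's point lies 300 mm along y, 60 mm along z from here.
- coupler (a point): Centre of the coupler's socket, a dark steel box 64 mm wide and 88 mm long at the drawbar's end, open below; at the ball's centre when hitched. 300 mm along y and 10 mm below the hinge in the drawbar's frame. Axes as the drawbar's.
- ball (a point): Centre of the hitch ball, steel, 50 mm in diameter, 75 mm above the table, on a fixed mount on a plank 130 mm wide. z up, y away from the carriage, x opposite to the latch's pull. Hidden in the coupler when hitched.
- cup_a_mid (a point): white yoghurt cup with a seedling, 71 mm wide at the rim, 80 mm tall, leaves to about 130 mm; point half-way up the cup. Bystander: leave alone.
- cup_b_mid (a point): another such white cup with a seedling; point half-way up the cup. Bystander: leave alone.
- sprayer_mid (a point): green spray bottle with a white head, 80 mm wide, 200 mm tall; point on its axis 85 mm up. Bystander: leave alone.
- pot_mid (a point): terracotta pot of soil, 92 mm wide, 80 mm tall; point half-way up. Bystander: leave alone.
- trowel_mid (a point): hand trowel lying flat, about 280 mm long and 60 mm wide; point at mid-thickness where the neck meets the blade. Bystander: leave alone.
- tin_mid (a point): plain metal tin, 72 mm wide, 100 mm tall; point half-way up. Bystander: leave alone.

How it is judged:
By the outcome, as a careful person would: the job done as asked, in the order asked, and still so for the second after the job is handed in, while the arm keeps its last pose, push and grip.
It also fails if it takes over 38 s, if anything falls off the work surface, if the arm or the gripper's body presses on something with over 40 N, if the wrist force passes 120 N, or if a joint passes its speed limit or range.

ROBOT

A 7-joint arm with a two-finger parallel gripper is mounted at the origin on the work surface. World frame = base frame: x ahead of the robot, y to its left, z up, the work surface at z = 0. Lengths are in m, angles in rad, forces in N, time in s.
With the tool pointing down it reaches from about 0.4 to 0.9 m from the base axis. Payload 5.5 kg.
Tool frame: the origin (TCP) lies midway between the tips of the shut fingers; the grasp point (between the pads) lies 19 mm behind it; z points along the fingers, y is the direction in which the jaws open and shut (so a half turn about z gives the same grasp; the last joint's range is limited). The gripper opens to 92 mm and grips with 3 to 60 N. Pads are 19 mm wide; open, the fingers measure 130 mm over their backs; the gripper's body (75 mm by 190 mm) begins 47 mm behind the grasp point.
Start: joints at [-0.847, 0.501, -0.427, 1.55, 0.221, 1.138, -0.21], TCP at [0.289, 0.582, 0.227] pointing down, gripper open.
Joint ranges: [-2.88, 2.88], [-0.31, 2.03], [-1.54, 1.56], [0.2, 2.42], [-1.41, 4.55], [0.19, 2.02], [-2.57, 2.57]. Speed limits (rad/s): [2.57, 2.57, 3.14, 3.14, 3.14, 3.14, 3.14].

INTERFACE

Orientations are given as [roll, pitch, yaw] about the fixed x, y, z axes, in that order (R = Rz(yaw) Ry(pitch) Rx(roll)).
In Python, from rig import get_obs, viewer, r gives the robot as it stands. The module is installed in compiled form; this text tells all that it offers.
- The arm moves only by the tool drive_tool, never from a script. Its argument "motion" is a list of rows, each a list of 5 numbers: the finger opening in m, from 0 to 0.0918, then the shift along the tool's x, y, z in m, then the turn about the tool's z in degrees. In form: [[fingers, tx, ty, tz, roll], ...]. A call has 1 to 8 rows; each row shifts and turns the pose as measured when the row begins, along the tool's axes as they then stand; what a row does not reach is not made up. A row lasts 1/8 s, in which the tool goes at most 62.5 mm and 10.7 degrees, less where a joint would pass 70% of its speed; a pose out of reach is approached as far as the arm can. A call is refused whole if a number of a shift passes 0.0625 or a number of a turn 10.7, either way. A call with a gripper value outside its range is refused whole. The fingers move at their own pace and stop on an object; "grip_force" is the grip in N (left out, the last holds). Time passes only in rows, so rows that do not move let the fingers close. It gives the time, the measured TCP pose, the force and the opening at its end, in the units of the state.
- get_obs(): the state, without advancing time (a new reading comes with each control period).
- viewer.capture(name): name is "scene" or "side" or "wrist"; returns (picture, depth): 480x640x3 uint8, red, green, blue; 480x640 float32, m along the optical axis (not along the pixel's ray), 0 where there is no reading.
- viewer.camera_params(name): a dict with "camera_matrix" (3x3 intrinsics, pixels), "rvec" (rotation vector, rad) and "tvec" (3), from world to camera coordinates, as OpenCV has them. Camera axes: x right, y down, z forward; pixel columns grow to the right and rows downward; lengths in m; the calibration is good to about 2 mm. A picture is of the moment at which its call begins: read the wrist's pose just before it. camera_params takes no time and is no camera call; for the wrist camera it gives the pose at the moment of the call.
- r.hand_in(): hands the job in, once; it reports no verdict.
The state is a dict: "clock": time; "joint_positions": joint angles; "qvel": joint speeds; "effort": joint torques, N m; "eef_pos": TCP position; "tool_rot": TCP orientation; "ft_force": force on the tool from outside, world axes, zero at the start; "ft_torque": the same for the moment, N m; "gripper_width": finger opening in m.
Only numpy, scipy, OpenCV 4.12 (cv2) and the standard library are available. Lean on these libraries where they do the work, as an engineer would, in place of code of your own. Each camera call takes 0.05 s, during which the arm holds its last target. There are 200 camera calls.

## Working session

There is one attempt and no reset: what is moved stays moved. The work goes in short steps, Python scripts to look and compute and a tool call to move; the robot and the scene stay as the last step left them, time stands still between calls to the robot, and variables do not carry over. Pictures are saved under pics/ and viewed, on a budget of 10 in all, crops included, one or two more only if the job needs it, and the job is handed in when it is done.

Besides the shell and the picture viewer there is one more tool, called as name(argument=value, ...) on one line, values as JSON. drive_tool: Moves the arm, as the interface text tells. Its arguments: {"type":"object","properties":{"motion":{"type":"array"},"grip_force":{"type":"number"}},"required":["motion"]}

```bash
mkdir -p pics
cat > h.py <<'E'
import numpy as np, cv2
from rig import get_obs, viewer, r
def grab(n,save=None):
    K=viewer.camera_params(n); p,d=viewer.capture(n)
    if save: cv2.imwrite('pics/'+save,p[:,:,::-1])
    np.savez('/tmp/%s.npz'%n,p=p,d=d,K=K['camera_matrix'],r=K['rvec'],t=K['tvec'])
def load(n):
    z=np.load('/tmp/%s.npz'%n); R=cv2.Rodrigues(z['r'])[0]; return z['p'],z['d'],z['K'],R,z['t'].reshape(3)
def cloud(n):
    p,d,K,R,t=load(n); v,u=np.mgrid[:480,:640]
    c=np.stack([(u-K[0,2])/K[0,0]*d,(v-K[1,2])/K[1,1]*d,d],-1)
    w=(c-t)@R; w[d<=0]=np.nan; return p,w
E
python3 - <<'E'
from h import *
o=get_obs(); print({k:np.round(v,3) for k,v in o.items()})
for n in ('scene','side'): grab(n,n+'0.png')
for n in ('scene','side'):
    p,d,K,R,t=load(n); print(n,np.round(K,1).tolist(),np.round(-R.T@t,3),(d>0).mean())
E
```

```text
{'clock': np.float64(0.0), 'joint_positions': array([-0.847,  0.502, -0.427,  1.551,  0.221,  1.138, -0.21 ]), 'qvel': array([-0.001, -0.002, -0.001,  0.001, -0.   , -0.001, -0.003]), 'effort': array([ 0.0000e+00, -5.6659e+01, -5.8160e+00, -2.7911e+01, -6.8000e-02,
        3.1000e-02,  0.0000e+00]), 'eef_pos': array([0.289, 0.582, 0.226]), 'tool_rot': array([-3.14 , -0.   ,  2.681]), 'ft_force': array([-0.73 ,  0.341, -0.572]), 'ft_torque': array([0.028, 0.035, 0.009]), 'gripper_width': np.float64(0.092)}
scene [[539.9, 0.0, 321.0], [0.0, 539.9, 240.8], [0.0, 0.0, 1.0]] [1.281 0.264 0.661] 0.9959375
side [[562.5, 0.0, 323.7], [0.0, 562.5, 241.9], [0.0, 0.0, 1.0]] [ 0.276 -0.647  0.851] 0.99595703125
```

View pics/scene0.png

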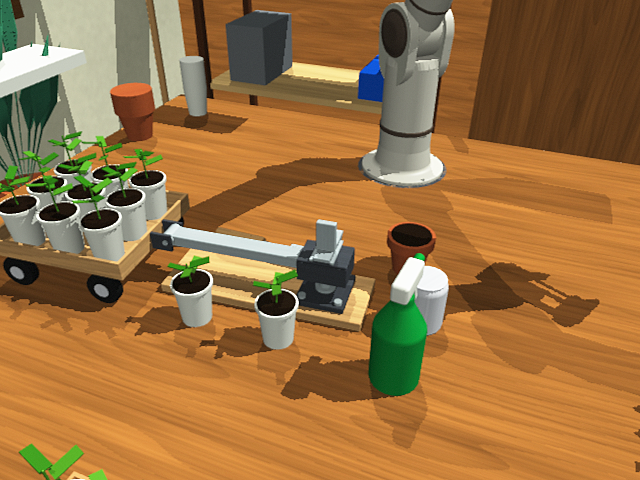

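View pics/side0.png

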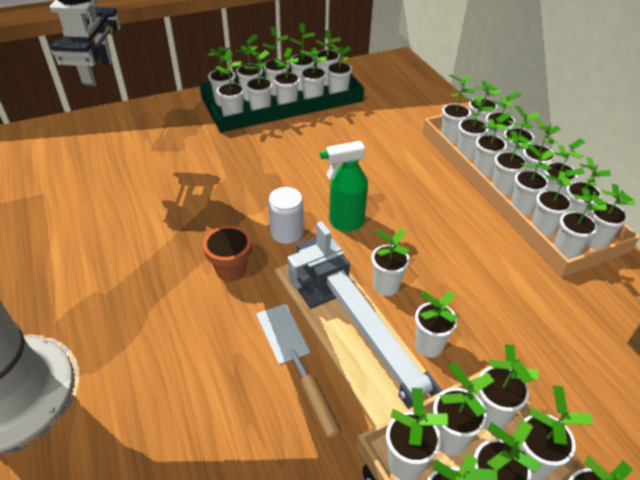

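The scene view shows the grip at about (327,237), coupler (325,265) and bar running left to the hinge (165,235). The side view shows the grip at about (323,240) and the bar running to (420,385). The pot, tin and sprayer stand beyond the coupler, the trowel lies on the robot's side, and the two cups are on the far side.

Run:
```python
from h import *
for n,box,bb in (('scene',(312,215,345,262),(180,225,300,265)),('side',(312,222,336,262),(335,270,425,390))):
    p,w=cloud(n)
    x0,y0,x1,y1=box; g=w[y0:y1,x0:x1].reshape(-1,3)
    s=g[(g[:,2]>.13)&(g[:,2]<.18)]
    print(n,'grip',len(s),np.round(np.nanpercentile(s,[2,50,98],axis=0),3).tolist())
    t=g[(g[:,2]>.164)&(g[:,2]<.18)]; print(' top',len(t),np.round([t.min(0),t.mean(0),t.max(0)],3).tolist())
    x0,y0,x1,y1=bb; b=w[y0:y1,x0:x1].reshape(-1,3); b=b[(b[:,2]>.092)&(b[:,2]<.101)]
    c,vv=b[:,:2].mean(0),np.linalg.svd(b[:,:2]-b[:,:2].mean(0),full_matrices=False)
    print(' bar top',len(b),c.round(3),vv[2][0].round(4),'width',np.round(np.ptp((b[:,:2]-c)@vv[2][1]),3), 'z',b[:,2].mean().round(4))
    # bystanders: centroid by height bands
    for nm,(u,v) in (dict(cupa=(192,305),cupb=(277,325),spr=(398,350),pot=(410,240),tin=(432,300)) if n=='scene' else dict(pot=(232,270),tin=(286,225),spr=(348,215),cupb=(390,275),cupa=(432,340),trow=(285,333))).items():
        print('  ',nm,np.round(w[v,u],3))
```

```text
scene grip 478 [[0.569, -0.013, 0.131], [0.578, 0.004, 0.154], [0.582, 0.02, 0.172]]
 top 143 [[0.567, -0.014, 0.164], [0.576, 0.003, 0.169], [0.583, 0.02, 0.173]]
 bar top 1637 [ 0.591 -0.159] [-0.075   0.9972] width 0.053 z 0.0972
   cupa [ 0.727 -0.178  0.055]
   cupb [ 0.723 -0.023  0.06 ]
   spr [0.742 0.175 0.099]
   pot [0.446 0.123 0.083]
   tin [0.599 0.196 0.082]
side grip 315 [[0.565, -0.018, 0.131], [0.569, -0.007, 0.158], [0.579, 0.016, 0.173]]
 top 120 [[0.564, -0.018, 0.164], [0.571, -0.002, 0.17], [0.579, 0.016, 0.174]]
 bar top 2691 [ 0.589 -0.189] [ 0.0797 -0.9968] width 0.046 z 0.0969
   pot [0.419 0.081 0.041]
   tin [0.555 0.144 0.056]
   spr [0.688 0.129 0.05 ]
   cupb [ 0.681 -0.067  0.067]
   cupa [ 0.681 -0.219  0.06 ]
   trow [ 0.47  -0.069  0.001]
```

drive_tool(motion=[[0.06,0,0,-0.004,9.9],[0.06,0,0,-0.004,9.9],[0.06,0,0,-0.004,9.9],[0.06,0,0,-0.004,9.9],[0.06,0,0,-0.004,9.9],[0.06,0,0,-0.004,9.9],[0.06,-0.04,0.016,0,0],[0.06,-0.05,0.02,0,0]], grip_force=40)

```text
clock: 1.1
eef_pos: [0.3239, 0.4925, 0.2452]
tool_rot: [-3.133, 0.008, 1.617]
ft_force: [1.5, -0.1, 0.4]
gripper_width: 0.0602
```

drive_tool(motion=[[0.06,-0.06,0.027,0,-0.5],[0.06,-0.06,0.027,0,-0.5],[0.06,-0.06,0.027,0,-0.5],[0.06,-0.06,0.027,0,0],[0.06,-0.06,0.027,0,0],[0.06,-0.06,0.027,0,0],[0.06,-0.06,0.027,0,0],[0.06,-0.03,0.015,0,0]])

```text
clock: 2.1
eef_pos: [0.5459, 0.0705, 0.2449]
tool_rot: [-3.131, 0.009, 1.644]
ft_force: [-0.2, 0.3, 0.4]
gripper_width: 0.0599
```

Run:
```python
from h import *
o=get_obs(); print(o['clock'],o['eef_pos'],o['tool_rot'],o['ft_force'],o['joint_positions'])
grab('wrist','w1.png')
p,w=cloud('wrist')
print(w[::80,::80,2].round(2))
m=(w[...,2]>.135)&(w[...,2]<.18)&(abs(w[...,0]-.574)<.03)&(abs(w[...,1])<.035)
v,u=np.nonzero(m); g=w[m]
if len(g): print(len(g),u.min(),u.max(),v.min(),v.max(),np.percentile(g,[2,50,98],axis=0).round(4).tolist())
t=(g[:,2]>.165)
if t.sum()>10:
    q=g[t][:,:2].astype(np.float32); print(cv2.minAreaRect(q), g[t][:,2].mean())
```

```text
2.1 [0.54594483 0.07053065 0.24492214] [-3.13111552  0.00933656  1.64430583] [-0.23884598  0.31784496  0.39584745] [-0.23014322  0.27951173  0.05720491  1.78808896 -0.0085323   1.08581155
 -0.09758288]
[[-0.   -0.   -0.   -0.   -0.    0.   -0.   -0.  ]
 [-0.   -0.    0.08 -0.   -0.    0.1   0.02  0.2 ]
 [-0.   -0.    0.08 -0.   -0.   -0.   -0.    0.11]
 [-0.   -0.   -0.   -0.    0.07  0.03 -0.   -0.  ]
 [ 0.31  0.33  0.33  0.27  0.11  0.25  0.32  0.33]
 [ 0.32  0.33  0.33  0.01  0.02  0.02  0.33  0.33]]
559 350 370 305 374 [[0.5674, -0.0142, 0.136], [0.5734, 0.0181, 0.157], [0.5805, 0.0193, 0.1697]]
((0.5741758942604065, 0.002182796597480774), (0.011198076419532299, 0.03456992283463478), 6.349191665649414) 0.16871784596034434
```

View pics/w1.png

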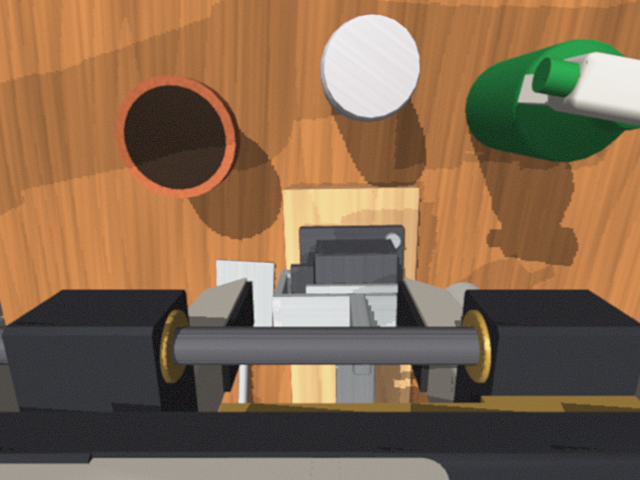

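The wrist view has the grip's top at about (360,340) between the jaws, with pot, tin and sprayer well clear ahead. The measured top is 11 x 34.6 mm at z 0.169, centred at (0.574, 0.002), which agrees with the two fixed cameras.

drive_tool(motion=[[0.06,-0.05,0.015,0,0],[0.06,-0.02,0.008,0,0],[0.06,0,0,0,0]])

```text
clock: 2.52
eef_pos: [0.5757, -0.0046, 0.2441]
tool_rot: [-3.13, 0.012, 1.638]
ft_force: [-0.0, 0.9, -0.6]
gripper_width: 0.0602
```

drive_tool(motion=[[0.06,0.005,-0.001,0.04,-0.6],[0.06,0.001,0,0.04,0],[0.06,0,0,0.025,0],[0.06,0,0,0.01,0],[0.06,0,0,0,0]])

```text
clock: 3.15
eef_pos: [0.5712, 0.0086, 0.1264]
tool_rot: [-3.13, 0.007, 1.657]
ft_force: [-0.4, 0.3, 0.1]
gripper_width: 0.0599
```

drive_tool(motion=[[0.06,-0.006,0.0025,0,0],[0.06,0,0,0,0],[0.0,0,0,0,0],[0.0,0,0,0,0],[0.0,0,0,0,0],[0.0,0,0,0,0]])

```text
clock: 3.9
eef_pos: [0.5771, 0.0028, 0.1303]
tool_rot: [-3.136, 0.007, 1.657]
ft_force: [-0.3, -0.8, -0.1]
gripper_width: 0.0247
```

drive_tool(motion=[[0.0,0,-0.002,0.002,0],[0.0,0,0,0.001,0],[0.0,0,0,0,0],[0.0,0,0,0,0],[0.0,0,0,0,0]])

```text
clock: 4.53
eef_pos: [0.5742, 0.0026, 0.1279]
tool_rot: [-3.136, 0.007, 1.658]
ft_force: [-1.9, -0.3, 1.3]
gripper_width: 0.0117
```

drive_tool(motion=[[0.0,0,-0.004,0,0],[0.0,0,-0.004,0,0],[0.0,0,-0.004,0,0]], grip_force=45)

```text
clock: 4.9
eef_pos: [0.5672, 0.002, 0.128]
tool_rot: [3.137, 0.008, 1.658]
ft_force: [6.9, 0.3, -4.2]
gripper_width: 0.0119
```

drive_tool(motion=[[0.0,0,-0.005,0,0],[0.0,0,-0.005,0,0],[0.0,0,-0.005,0,0]])

```text
clock: 5.28
eef_pos: [0.5572, 0.001, 0.128]
tool_rot: [3.128, 0.009, 1.658]
ft_force: [8.5, 0.8, -5.5]
gripper_width: 0.0119
```

drive_tool(motion=[[0.0,0,-0.004,0,0],[0.0,0,-0.004,0,0]])

```text
clock: 5.52
eef_pos: [0.5544, 0.0007, 0.1285]
tool_rot: [3.118, 0.009, 1.658]
ft_force: [15.7, 0.6, -5.6]
gripper_width: 0.0126
```

drive_tool(motion=[[0.0,0,-0.004,0,0],[0.0,0,-0.004,0,0]])

```text
clock: 5.78
eef_pos: [0.5547, 0.0003, 0.1301]
tool_rot: [3.102, 0.01, 1.657]
ft_force: [14.7, 0.3, -6.4]
gripper_width: 0.0121
```

drive_tool(motion=[[0.0,-0.002,-0.004,-0.01,0],[0.0,-0.005,-0.004,-0.018,0]])

```text
clock: 6.02
eef_pos: [0.5557, -0.0075, 0.1595]
tool_rot: [3.084, 0.011, 1.655]
ft_force: [19.5, -1.5, -8.0]
gripper_width: 0.0132
```

drive_tool(motion=[[0.0,-0.008,-0.003,-0.022,0],[0.0,-0.01,-0.003,-0.022,0]])

```text
clock: 6.28
eef_pos: [0.5577, -0.0264, 0.206]
tool_rot: [3.066, 0.013, 1.653]
ft_force: [20.8, -3.7, -10.5]
gripper_width: 0.0135
```

drive_tool(motion=[[0.0,-0.005,-0.001,-0.011,0],[0.0,-0.002,-0.002,-0.005,0]])

```text
clock: 6.52
eef_pos: [0.5589, -0.0359, 0.2233]
tool_rot: [3.057, 0.014, 1.649]
ft_force: [15.6, -2.2, -9.3]
gripper_width: 0.0139
```

Run:
```python
from h import *
for n in ('scene','side'): grab(n,n+'1.png')
o=get_obs(); print(o['clock'],o['eef_pos'],o['tool_rot'],o['ft_force'],o['gripper_width'],abs(o['qvel']).max())
a,b=cv2.imread('pics/scene1.png')[150:420,130:530],cv2.imread('pics/side1.png')[140:410,150:550]
cv2.imwrite('pics/c1.png',cv2.resize(np.vstack([a,b]),None,fx=1.1,fy=1.1))
p,w=cloud('scene')
s=w[190:260,185:270].reshape(-1,3); s=s[(s[:,2]>.09)&(s[:,2]<.25)&(s[:,0]<.62)]
A=np.c_[s[:,1],np.ones(len(s))]
print('bar slope',np.linalg.lstsq(A,s[:,2],rcond=None)[0], len(s))
```

```text
6.625 [ 0.55891064 -0.03584321  0.22340387] [3.05686203 0.014274   1.64877512] [14.17246429 -1.35713043 -8.10147947] 0.013804706640023656 0.011575923182538066
bar slope [0.31449424 0.18889905] 1644
```

View pics/c1.png

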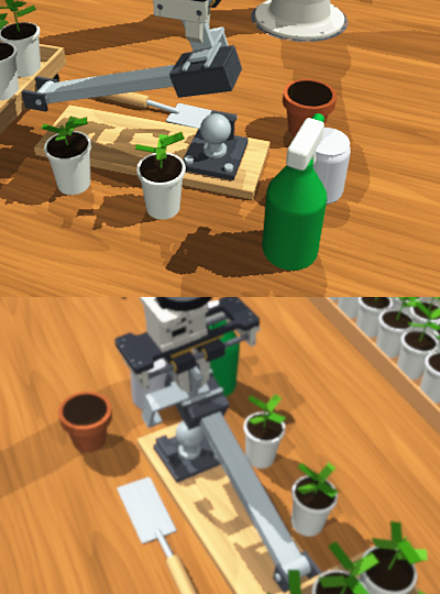

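The coupler has lifted clear. The bare ball is visible in the top crop at (215,130), and the pots, tin, sprayer and trowel haven't moved. Next I'll check that it's still, and measure the coupler height.

Run:
```python
from h import *
for i in range(12):
    grab('scene' if i%2 else 'side'); o=get_obs()
    if i%3==2: print(o['clock'],o['eef_pos'].round(4),o['tool_rot'].round(4),o['ft_force'].round(1),abs(o['qvel']).max().round(4))
u0=np.array([-.078,.997]); n0=np.array([.997,.078])
for n in ('scene','side'):
    p,w=cloud(n); g=w.reshape(-1,3); q=g[:,:2]-[.5742,.0022]
    s,l=q@u0,q@n0   # along bar, grip at 0; hinge at -0.3
    m=(abs(l)<.012)&(s>-.26)&(s<-.09)
    # topmost per bin along the bar
    S,Z=[],[]
    for a in np.arange(-.255,-.095,.01):
        k=m&(abs(s-a)<.004)&(g[:,2]>.08)&(g[:,2]<.22)
        if k.sum()>8: S.append(a);Z.append(np.median(g[k,2]))
    f=np.polyfit(S,Z,1); th=np.arctan(f[0]); print(n,len(S),'theta',th,'rise mm',300*np.sin(th)-10*np.cos(th)+10,'resid',np.std(np.array(Z)-np.polyval(f,S)))
```

```text
6.775 [ 0.5589 -0.0355  0.2228] [3.0575 0.0144 1.6496] [14.2 -1.4 -8.8] 0.0036
6.925 [ 0.5589 -0.0355  0.2227] [3.0577 0.0144 1.6497] [14.1 -3.  -8.5] 0.002
7.075 [ 0.5588 -0.0355  0.2227] [3.0577 0.0145 1.6498] [14.5 -2.3 -8.9] 0.0023
7.225 [ 0.5588 -0.0354  0.2226] [3.0578 0.0144 1.6498] [13.6 -2.  -7.4] 0.0008
scene 16 theta 0.3271154592174669 rise mm 96.92410468622143 resid 0.0002785516521536697
side 16 theta 0.32755554650701085 rise mm 97.0505355716079 resid 0.00027056874905689003
```

Both views put the coupler 97 mm above the ball. It's still, and the sideways force is steady at 14 N, above the 10 N spring, so the latch is against its stop. I'm handing in.

```bash
python3 -c "
from h import *
print(r.hand_in()); o=get_obs(); print(o['clock'],o['eef_pos'],o['ft_force'])"
```

```text
the job is handed in; nothing more can be done
None
the job is handed in; nothing more can be done
```

The drawbar is unhitched: the arm is holding it by the latch grip, with the coupler about 97 mm above the ball. I handed the job in at about 7.2 s of the 38 s allowed.

- **Latch:** I gripped the tab (jaws closed to 11.7 mm) and pulled about 20 mm. The side force then rose from 8.5 to about 15 N and the tab stopped moving. I kept it pulled throughout the lift.
- **Height:** the bar angle was 0.327 rad in both fixed cameras, which gives a rise of 97 mm in each. An earlier, rougher fit in one view suggested about 90 mm; I trusted the later two, which agreed with each other.
- **Hold:** over the last 0.45 s before hand-in the tool moved less than 0.2 mm. The side force stayed near 14 N, above the spring's 10 N, so the latch was still against its stop.
- **Surroundings:** the cups, pot, tin, sprayer and trowel looked unmoved in the picture after the lift; I didn't measure them. The highest wrist force I saw was about 24 N.

The tool tilted about 5° sideways under the pull, and the grip tab turned slightly in the pads (opening 13.8 mm at the end). I saw no sign of it slipping.

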